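Sweep the brass setting dies into the red bay

ROBOT

A 6-joint arm with a two-finger parallel gripper is mounted at the origin on the work surface. World frame = base frame: x ahead of the robot, y to its left, z up, the work surface at z = 0. Lengths are in mm, angles in rad, forces in N, time in s.
With the tool pointing down it reaches from about 275 to 825 mm from the base axis. Payload 5.2 kg.
Tool frame: the origin (TCP) lies at the very end of the fingers, on their centre line; the grasp point (between the pads) lies 19 mm behind it; z points along the fingers, y is the direction in which the jaws open and shut (so a half turn about z gives the same grasp; the last joint's range is limited). The gripper opens to 93 mm and grips with 3 to 60 N. Pads are 15 mm wide; open, the fingers measure 128 mm over their backs; the gripper's body (75 mm by 188 mm) begins 65 mm behind the grasp point.
Start: joints at [-1.487, 0.259, 1.535, -0, 1.348, -0.203], TCP at [155.607, -527.533, 218.653] pointing down, gripper open.
Joint ranges: [-3.14, 3.14], [-0.91, 2.08], [0.19, 2.58], [-1.22, 4.36], [0.22, 2.71], [-3.12, 3.12]. Speed limits (rad/s): [2.57, 2.57, 3.14, 3.14, 3.14, 3.14].

INTERFACE

Orientations are given as [roll, pitch, yaw] about the fixed x, y, z axes, in that order (R = Rz(yaw) Ry(pitch) Rx(roll)).
In Python, from bench import robot gives the robot as it stands. The module is installed in compiled form; this text tells all that it offers. Calls block until the motion is done:
- robot.move_ptp(position, orientation): joint-space move of the TCP to a pose.
- robot.move_linear(position, ori=None, speed=150, f_stop=None): straight line of the TCP; ori=None keeps the orientation; speed is the mean speed in mm/s. With f_stop (N) it stops when the force on the tool has changed by that much, and returns True; else False.
- robot.move_j(angles): joint-space move.
- robot.move_gripper(opening): opening from 0.0 (shut) to 1.0 (fully open); the grip force is fixed at half the most; returns when the fingers have stopped.
- robot.sleep(seconds).
- robot.inverse_kinematics(position, orientation): joint angles nearest the present ones, or None.
- robot.get_image(name): name is "scene" or "top" or "wrist"; returns a dict with "img" (400x640x3 uint8, blue, green, red), "fovy" (degrees; the focal length in pixels is half the picture's height over the tangent of half this angle, whatever the lens; pixels are square), "cx", "cy" (the principal point, pixels), "eye" and "orientation" of the camera in the world. Camera axes: x right, y down, z forward; pixel columns grow to the right and rows downward; lengths in mm; the calibration is good to about 2 mm. A picture is of the moment at which its call begins. There is no depth.
A pose or a line that the arm cannot do raises robot.MotionError and nothing moves.
- robot.hand_in(): hands the job in, once; it reports no verdict.
Readings, each from a call of its own:
- robot.current_t(): time.
- robot.current_qpos(): joint angles.
- robot.current_joint_vel(): joint speeds.
- robot.current_joint_efforts(): joint torques, N m.
- robot.current_tcp_pos(): TCP position.
- robot.current_eef_rot(): TCP orientation.
- robot.current_contact_force(): force on the tool from outside, world axes, zero at the start.
- robot.current_ft_torque(): the same for the moment, N m.
- robot.current_gripper_width(): opening from 0.0 (shut) to 1.0 (fully open).
Only numpy, scipy, OpenCV 4.12 (cv2) and the standard library are available. Lean on these libraries where they do the work, as an engineer would, in place of code of your own. Each camera call takes 0.05 s, during which the arm holds its last target.

TASK

Three loose brass setting dies lie scattered on the bench: with the fingers, gently sweep all three along the bench top through the open mouth of the red bay, until each lies wholly inside it. They are only to be pushed, never pinched or lifted. Leave the blue bay's dark steel die, the thread spools, scissors, pliers and patch tin where they are.

Things in the scene. Friction and masses are not known exactly. Their poses are not given: they have to be found in the camera images.
- die_a: round solid brass setting die with a domed top, 32 mm diameter, 18 mm tall (straight sides up to 12 mm), about 110 g, lying loose, dome up, on the green cutting mat (paper-thin, level with the bench); origin at the centre of its underside, z up
- die_b: round solid brass setting die with a domed top, 32 mm diameter, 18 mm tall (straight sides up to 12 mm), about 110 g, lying loose, dome up, on the green cutting mat (paper-thin, level with the bench); origin at the centre of its underside, z up
- die_c: round solid brass setting die with a domed top, 32 mm diameter, 18 mm tall (straight sides up to 12 mm), about 110 g, lying loose, dome up, on the green cutting mat (paper-thin, level with the bench); origin at the centre of its underside, z up
- red_bay: the red bay, where the brass dies belong: painted low three-sided fence screwed to the bench, with a painted floor level with the bench (no step). Inside 90 mm (its x) by 120 mm (its y); walls 6 mm thick and 18 mm tall; no wall on its -x side, which is the open mouth, 45 mm from the origin and facing roughly towards the robot. Origin at the centre of the floor, at bench height; x points from mouth to back wall
- blue_bay: the blue bay, beside the red one (either may be on the left): same shape as the red bay: painted low three-sided fence screwed to the bench, with a painted floor level with the bench (no step). Inside 90 mm (its x) by 120 mm (its y); walls 6 mm thick and 18 mm tall; no wall on its -x side, which is the open mouth, 45 mm from the origin and facing roughly towards the robot. Origin at the centre of the floor, at bench height; x points from mouth to back wall
- steel_die: bystander: dark steel die, same shape and size as the brass ones, loose in the blue bay; origin at the centre of its underside
- black_spool: bystander: black thread spool standing upright, 36 mm diameter, 50 mm tall, between the two bays near their mouths; origin at the centre of its underside
- red_spool: bystander: red thread spool standing upright, 44 mm diameter, 60 mm tall, on the left of the work; origin at the centre of its underside
- white_spool: bystander: white thread spool standing upright, 44 mm diameter, 60 mm tall, on the right of the work; origin at the centre of its underside
- scissors: bystander: steel scissors with black finger loops lying flat, about 165 mm long, 75 mm wide, 10 mm high; origin near the middle of the length, blades to +x
- pliers: bystander: red-handled pliers lying flat, about 155 mm long, 52 mm wide, 12 mm high; origin at the pivot, jaws to +x
- patch_tin: bystander: open brass-coloured tin with round patches, 100 mm (x) by 140 mm (y), 30 mm tall; origin at the centre of its underside
Things that resemble listed ones, but are neither listed nor needed, are in the scene too. What is shaped like the die_c but orange or purple is not meant.

How it is judged (in metres and radians):
At the end, for the whole second after the job is handed in: All three brass dies stand dome up on the floor of the red bay, wholly inside its mouth (2 mm slack) and at rest; the steel die, spools, scissors, pliers and tin are within 15 mm of where they started and the spools stand upright (x of die_a in the frame of red_bay between -0.031 and 0.045 m and y of die_a in the frame of red_bay between -0.06 and 0.06 m and height (world z) of each of die_a, die_b, die_c below 0.005 m and angle between each of die_a, die_b, die_c, black_spool, red_spool, white_spool's own z axis and vertical below 0.2 rad and linear speed of each of die_a, die_b, die_c below 0.01 m/s and x of die_b in the frame of red_bay between -0.031 and 0.045 m and y of die_b in the frame of red_bay between -0.06 and 0.06 m and x of die_c in the frame of red_bay between -0.031 and 0.045 m and y of die_c in the frame of red_bay between -0.06 and 0.06 m and distance of each of black_spool, red_spool, white_spool, steel_die, scissors, pliers, patch_tin from where it was at the start of the episode below 0.015 m); the robot touches nothing.
It fails at once if a brass die is lifted off the bench (more than 8 mm) or turned over (height (world z) of any of die_a, die_b, die_c above 0.008 m or angle between any of die_a, die_b, die_c's own z axis and vertical above 0.5 rad).
It fails at once if a brass die is squeezed between the fingers or rammed (over 18 N from the fingers) (contact force between the fingers and die_a above 18 N or contact force between the fingers and die_b above 18 N or contact force between the fingers and die_c above 18 N).
It fails at once if a bystander is shifted by more than 15 mm or a spool is tipped (distance of any of black_spool, red_spool, white_spool, steel_die, scissors, pliers, patch_tin from where it was at the start of the episode above 0.015 m or angle between any of black_spool, red_spool, white_spool's own z axis and vertical above 0.3 rad).
It also fails if it takes over 69 s, if anything falls off the work surface, if the arm or the gripper's body presses on something with over 40 N, if the wrist force passes 120 N, or if a joint passes its speed limit or range.

## Working session

There is one attempt and no reset: what is moved stays moved. The work goes in short steps, each a Python script; the robot and the scene stay as the last script left them, time stands still between calls to the robot, and variables do not carry over. Pictures are saved under pics/ and viewed, and the job is handed in when it is done.

```bash
mkdir -p pics; ls; python3 - <<'E'
from bench import robot
import cv2
for n in ["scene","top","wrist"]:
    d=robot.get_image(n); cv2.imwrite(f"pics/{n}0.png",d["img"]); print(n,d["fovy"],d["cx"],d["cy"],d["eye"],d["orientation"])
print(robot.current_t(),robot.current_eef_rot())
E
```

```text
pics
scene 47.57462203081832 323.5010833673472 193.66292459752432 [1076.27969897 -521.61554245 1168.45013164] [-2.53410448e+00 -5.58064835e-04  8.51062507e-01]
top 49.129446629281595 325.93421925182196 201.28751177626233 [ 422.73192418  -14.80928687 1060.35342071] [-3.07968159 -0.01068344 -1.59790714]
wrist 59.68689273810321 321.1427676865425 197.85303137205574 [ 223.16070875 -506.6147031   383.68575636] [ 2.88334897e+00 -8.04651605e-05 -1.28328199e+00]
0.15 [-3.14019404e+00 -2.93049299e-04  2.86796016e-01]
```

View pics/top0.png

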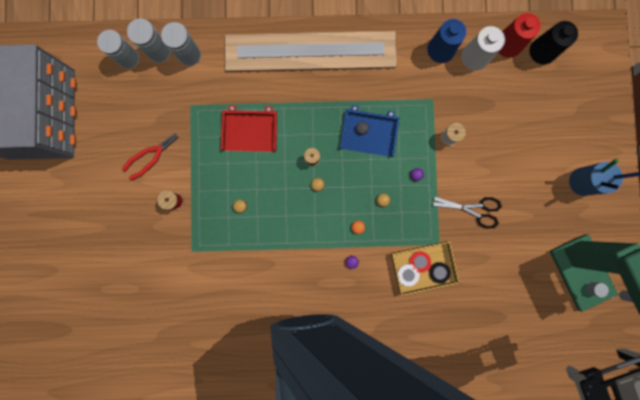

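View pics/scene0.png

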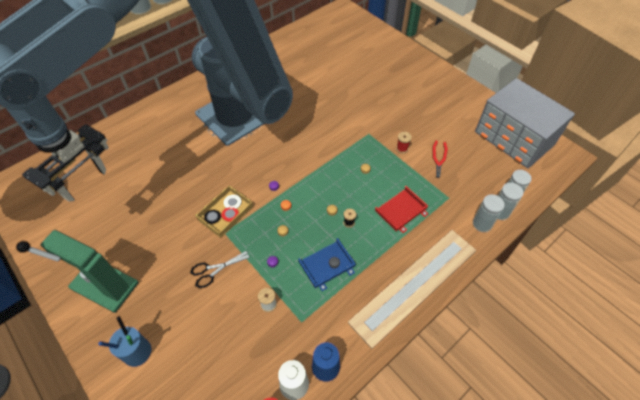

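View pics/wrist0.png

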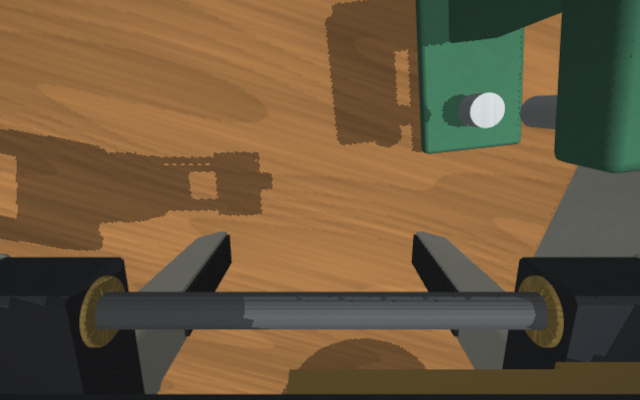

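The top view shows three yellow-brass domes at about (239,206), (317,184) and (383,200). The lookalikes are orange at (358,227) and purple at (417,174) and (352,262). The red bay is at (249,131), the blue bay at (369,133), and the black spool at (312,156). I'll confirm with an enlarged crop and measure.

```bash
cat > h.py <<'E'
import cv2, numpy as np
from scipy.spatial.transform import Rotation as R
def cam(d):
    f=d["img"].shape[0]/2/np.tan(np.radians(d["fovy"])/2)
    return f,R.from_euler("xyz",d["orientation"]).as_matrix(),np.array(d["eye"])
def ray(d,uv,z):
    f,M,e=cam(d); v=M@np.array([(uv[0]-d["cx"])/f,(uv[1]-d["cy"])/f,1]); return (e+v*(z-e[2])/v[2])
def proj(d,p):
    f,M,e=cam(d); c=M.T@(np.array(p)-e); return c[0]/c[2]*f+d["cx"],c[1]/c[2]*f+d["cy"]
def blobs(img,lo,hi,amin=40,amax=5000):
    m=cv2.inRange(cv2.cvtColor(img,cv2.COLOR_BGR2HSV),lo,hi)
    cs,_=cv2.findContours(m,cv2.RETR_EXTERNAL,cv2.CHAIN_APPROX_NONE)
    out=[]
    for c in cs:
        a=cv2.contourArea(c)
        if amin<a<amax:
            M=cv2.moments(c); out.append((M["m10"]/M["m00"],M["m01"]/M["m00"],a,c))
    return out
E
python3 - <<'E'
from bench import robot
from h import *
d=robot.get_image("top"); im=d["img"]
cv2.imwrite("pics/crop1.png",cv2.resize(im[90:290,180:480],(800,533),interpolation=cv2.INTER_CUBIC))
hsv=cv2.cvtColor(im,cv2.COLOR_BGR2HSV)
for n,p in dict(a=(239,206),b=(317,184),c=(383,200),orange=(358,227),redfloor=(249,135),purple=(417,174),spooltop=(312,155)).items(): print(n,hsv[p[1],p[0]])
s=robot.get_image("scene")
for nm,dd,ex in (("top",d,0),("scene",s,0)):
  for b in blobs(dd["img"],(17,110,110),(28,255,255),30,400):
    print(nm,[round(x,1) for x in b[:3]],ray(dd,b[:2],9).round(1), "w",np.ptp(b[3][:,0],axis=0))
for b in blobs(im,(0,170,60),(4,255,255),200,8000)+blobs(im,(100,120,40),(125,255,255),600,8000):
    r=cv2.minAreaRect(b[3]); print([round(x,1) for x in b[:3]],r); 
    for p in cv2.boxPoints(r): print("   z18",ray(d,p,18).round(1)," z0",ray(d,p,0).round(1))
E
```

```text
a [ 19 145 186]
b [ 19 146 189]
c [ 19 145 192]
orange [ 13 180 215]
redfloor [  1 197 171]
purple [139 139 158]
spooltop [ 13 129 115]
top [239.4, 205.9, 111.0] [482.1 180.2   9. ] w [13 12]
top [383.3, 199.5, 101.5] [ 488.3 -166.2    9. ] w [11 11]
top [317.4, 184.1, 105.0] [529.5  -8.3   9. ] w [11 12]
scene [530.8, 237.4, 54.5] [985.9 362.8   9. ] w [24 20]
scene [282.5, 230.2, 67.5] [ 489.6 -167.3    9. ] w [9 9]
scene [331.6, 209.6, 61.5] [531.1 -10.    9. ] w [9 9]
scene [574.7, 190.8, 35.5] [979.9 608.2   9. ] w [22 28]
scene [365.2, 168.1, 51.0] [483.6 178.3   9. ] w [8 8]
scene [608.2, 162.1, 32.5] [989.6 793.9   9. ] w [20 19]
scene [594.3, 124.2, 30.5] [870.6 914.    9. ] w [15 16]
scene [436.4, 37.4, 59.0] [189.4 870.9   9. ] w [28 18]
scene [488.6, 7.6, 32.0] [ 202.3 1201.6    9. ] w [13 10]
scene [527.7, 6.6, 36.0] [ 309.9 1336.1    9. ] w [19 14]
[143.6, 160.3, 277.0] ((143.80767822265625, 160.96151733398438), (19.691858291625977, 43.543968200683594), 56.3099365234375)
   z18 [587.1 460.9  18. ]  z0 [590.  469.1   0. ]
   z18 [643.3 374.6  18. ]  z0 [647.1 381.3   0. 
[... 1128 characters left out ...]
    0. ]
[369.2, 132.5, 2107.0] ((369.60345458984375, 130.43804931640625), (54.865543365478516, 44.39878463745117), 8.880660057067871)
   z18 [614.3 -62.8  18. ]  z0 [617.6 -63.6   0. ]
   z18 [721.  -82.5  18. ]  z0 [726.2 -83.6   0. ]
   z18 [ 697.  -213.2   18. ]  z0 [ 701.8 -216.6    0. ]
   z18 [ 590.4 -192.6   18. ]  z0 [ 593.3 -195.7    0. ]
[446.6, 40.4, 943.5] ((446.9053649902344, 40.43242645263672), (25.225738525390625, 45.22032928466797), 35.53767776489258)
   z18 [ 847.5 -276.1   18. ]  z0 [ 854.8 -280.6    0. ]
   z18 [ 938.6 -344.7   18. ]  z0 [ 947.5 -350.4    0. ]
   z18 [ 900.5 -393.6   18. ]  z0 [ 908.7 -400.1    0. ]
   z18 [ 809.7 -324.8   18. ]  z0 [ 816.4 -330.2    0. ]
```

View pics/crop1.png

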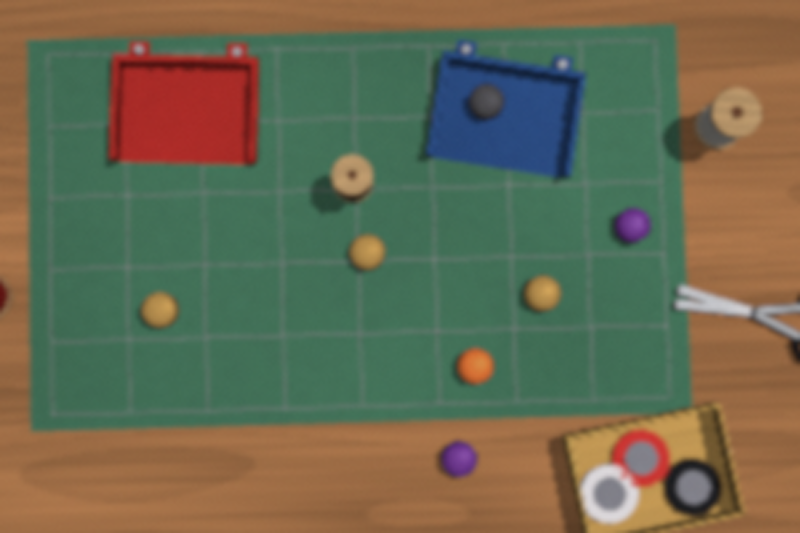

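The enlarged crop confirms it. The three yellow-brass domes (hue 19) are the dies; the orange one (hue 13) and the purple ones aren't. The two views agree to about 2 mm on each die. The red bay measures 130 x 97 mm over the outside, against the expected 132 x 96. Next I need the black spool and orange die positions, and reachability for my plan: push each die in the notch between two partly open fingers.

```bash
cat >> h.py <<'E'
BO=np.array([660.4,154.4]); BY=-0.047
def bay(x,y): c,s=np.cos(BY),np.sin(BY); return BO+np.array([c*x-s*y,s*x+c*y])
def inbay(p): c,s=np.cos(BY),np.sin(BY); d=np.array(p[:2])-BO; return np.array([c*d[0]+s*d[1],-s*d[0]+c*d[1]])
AH=20.7
def tcp(die,yaw,back=0,z=4): return [die[0]-(AH+back)*np.cos(yaw),die[1]-(AH+back)*np.sin(yaw),z]
E
python3 - <<'E'
from bench import robot
from h import *
d=robot.get_image("top"); s=robot.get_image("scene")
print("orange",[ray(d,b[:2],9).round(1) for b in blobs(d["img"],(9,165,150),(15,255,255),40,300)])
print("spool top ray z50",ray(d,(312,155.5),50).round(1),"scene",ray(s,(349.7,213),50).round(1))
for dd in (d,s):
  print("bay centre from floor corners proj", [np.round(proj(dd,[*bay(x,y),0]),1) for x in(-45,45) for y in (-60,60)])
for p,yaw in [((483,179),0),((683,177),-.03),((530,-9),1.7),((510,132),1.7),((489,-167),1.5),((505,155),1.5),((681,130),0)]:
  for k in (0,np.pi,-np.pi):
    t=tcp(p,yaw,14)
    q=robot.inverse_kinematics(t,[np.pi,0,yaw+k]); print(p,round(yaw+k,2),None if q is None else np.round(q,2))
E
```

```text
orange [array([ 424.2, -103.3,    9. ])]
spool top ray z50 [592.7   2.2  50. ] scene [594.    3.6  50. ]
bay centre from floor corners proj [array([273.6, 151.8]), array([224.4, 150.7]), array([274.6, 115.4]), array([225.6, 114.4])]
bay centre from floor corners proj [array([375.2, 208.7]), array([403.4, 188.8]), array([395.6, 228.6]), array([423.9, 207.5])]
(483, 179) 0 [ 0.15  0.4   1.95 -0.    0.79  1.72]
(483, 179) 3.14 [ 0.15  0.4   1.95  0.    0.79 -1.42]
(483, 179) -3.14 [ 0.15  0.4   1.95  0.    0.79 -1.42]
(683, 177) -0.03 [ 0.1   0.66  1.45 -0.    1.03  1.7 ]
(683, 177) 3.11 [ 0.1   0.66  1.45  0.    1.03 -1.44]
(683, 177) -3.17 [ 0.1   0.66  1.45  0.    1.03 -1.44]
(530, -9) 1.7 [-0.29  0.47  1.82 -0.    0.85 -0.42]
(530, -9) 4.84 [-0.29  0.47  1.82 -0.    0.85  2.72]
(530, -9) -1.44 [-0.29  0.47  1.82 -0.    0.85  2.72]
(510, 132) 1.7 [-0.03  0.46  1.85 -0.    0.84 -0.15]
(510, 132) 4.84 [-0.03  0.46  1.85 -0.    0.84  2.99]
(510, 132) -1.44 [-0.03  0.46  1.85 -0.    0.84  2.99]
(489, -167) 1.5 [-0.6   0.46  1.84  0.    0.84 -0.53]
(489, -167) 4.64 [-0.6   0.46  1.84 -0.    0.84  2.61]
(489, -167) -1.64 [-0.6   0.46  1.84 -0.    0.84  2.61]
(505, 155) 1.5 [ 0.02  0.45  1.87 -0.    0.83  0.09]
(505, 155) 4.64 [ 0.02  0.45  1.87 -0.    0.83 -3.05]
(505, 155) -1.64 [ 0.02  0.45  1.87 -0.    0.83 -3.05]
(681, 130) 0 [ 0.03  0.65  1.49 -0.    1.01  1.6 ]
(681, 130) 3.14 [ 0.03  0.65  1.49  0.    1.01 -1.54]
(681, 130) -3.14 [ 0.03  0.65  1.49  0.    1.01 -1.54]
```

Spool is at (593,3), and the orange die at (424,-103) is clear of the sweep. Everything is reachable. I'll push die A straight in first.

```bash
cat >> h.py <<'E'
def go(robot,die,yaw,high=True):
    o=[np.pi,0,yaw]
    if high: robot.move_ptp(tcp(die,yaw,14,90),o)
    robot.move_linear(tcp(die,yaw,14,4),speed=120)
def push(robot,die,yaw,to,v=70,back=60):
    o=[np.pi,0,yaw]
    robot.move_linear(tcp(die,yaw,2),o,speed=30)
    robot.move_linear(tcp(to,yaw),o,speed=v)
    print("t",robot.current_t(),"F",np.round(robot.current_contact_force(),2),"tcp",np.round(robot.current_tcp_pos(),1),"pred",to)
def off(robot,to,yaw,back=25,up=90):
    robot.move_linear(tcp(to,yaw,back),speed=80)
    robot.move_linear(tcp(to,yaw,back,up),speed=200)
E
python3 - <<'E'
from bench import robot
from h import *
robot.move_gripper(0.194); print(robot.current_gripper_width())
die=np.array([482.8,179.3]); to=bay(20,24); yaw=np.arctan2(*(to-die)[::-1]); print(yaw,to)
robot.move_ptp(tcp(die,yaw,14,160),[np.pi,0,yaw]); print(robot.current_t())
go(robot,die,yaw,False)
w=robot.get_image("wrist"); cv2.imwrite("pics/w1.png",w["img"])
push(robot,die,yaw,to)
w=robot.get_image("wrist"); cv2.imwrite("pics/w2.png",w["img"])
off(robot,to,yaw,40)
E
```

```text
0.19351093163940886
-0.009391296316334926 [681.50549882 177.43384292]
4.3167
t 9.3833 F [-0.83  0.77 -0.6 ] tcp [660.7 177.7   4. ] pred [681.50549882 177.43384292]
```

```bash
python3 -c "
import cv2
cv2.imwrite('pics/w12.png',cv2.resize(cv2.vconcat([cv2.imread('pics/w1.png'),cv2.imread('pics/w2.png')]),(480,600)))"
```

```text
(no output)
```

View pics/w12.png

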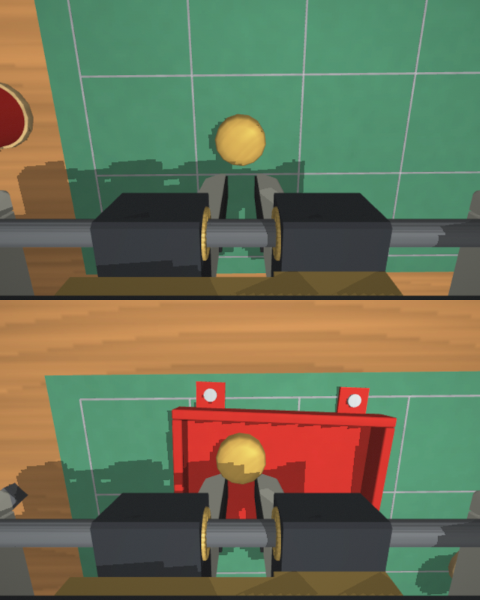

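The upper image shows the die centred ahead of the finger gap, and the lower one shows it seated in the notch inside the red bay. Next is die B: sideways past the black spool, then in.

```bash
cat > two.py <<'E'
from bench import robot
from h import *
def two(die,mid,to,tag,v1=80):
    die,mid,to=map(np.array,(die,mid,to))
    y1=np.arctan2(*(mid-die)[::-1]); y2=np.arctan2(*(to-mid)[::-1]); print(y1,y2,to)
    go(robot,die,y1); w1=robot.get_image("wrist")["img"]
    push(robot,die,y1,mid,v1); w2=robot.get_image("wrist")["img"]
    off(robot,mid,y1,14,45)
    go(robot,mid,y2); w3=robot.get_image("wrist")["img"]
    push(robot,mid,y2,to); w4=robot.get_image("wrist")["img"]
    cv2.imwrite(f"pics/{tag}.png",cv2.resize(cv2.vconcat([cv2.hconcat([w1,w2]),cv2.hconcat([w3,w4])]),(800,500)))
    off(robot,to,y2,40); print(robot.current_t())
E
python3 - <<'E'
from two import *
two([530.3,-9.2],[512,131],bay(20,-21),"B")
E
```

```text
1.7005903413099068 0.008862453595642628 [679.39127741 132.48353627]
t 15.9 F [ 0.03 -0.49 -0.37] tcp [514.7 110.3   4. ] pred [512 131]
t 22.2167 F [-0.31  0.08 -0.15] tcp [658.6 132.3   4. ] pred [679.39127741 132.48353627]
23.5
```

View pics/B.png

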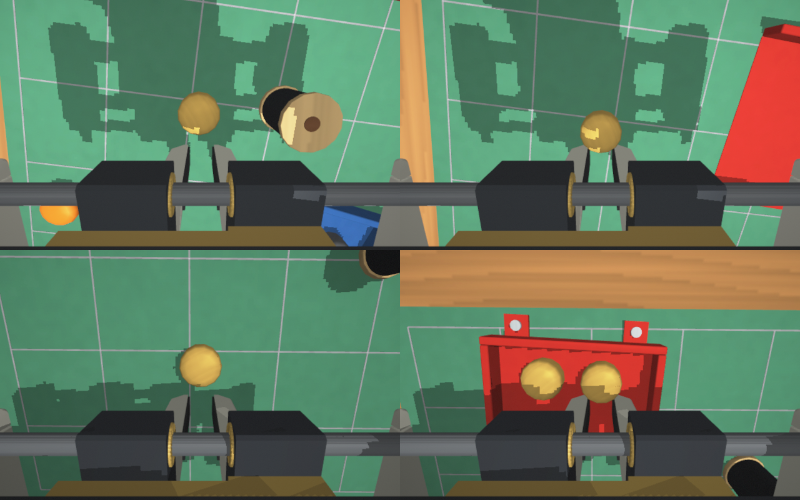

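All four frames show die B nested in the notch, the spool clear of the fingers, and two dies side by side in the bay. Now die C.

```bash
python3 - <<'E'
from two import *
two([489,-166.8],[506,154],bay(-12,1),"C",100)
robot.move_ptp([330,-150,250],[np.pi,0,0.3]); robot.sleep(0.3)
d=robot.get_image("top"); s=robot.get_image("scene")
cv2.imwrite("pics/end.png",cv2.vconcat([cv2.resize(d["img"][80:300,90:500],(800,429))]))
cv2.imwrite("pics/endtop.png",d["img"]);cv2.imwrite("pics/endscene.png",s["img"])
for nm,dd in (("top",d),("scene",s)):
  for b in blobs(dd["img"],(16,110,90),(29,255,255),25,500):
    p=ray(dd,b[:2],9)
    if abs(p[0]-660)<80 and abs(p[1]-154)<80: print(nm,np.round(b[:3],1),p.round(1),"bay",inbay(p).round(1))
print(robot.current_t())
E
```

```text
1.5178533293335257 0.013776222722181368 [648.46023426 155.96268808]
t 30.2083 F [ 0.14  0.46 -0.82] tcp [504.9 133.2   4. ] pred [506 154]
t 36.0333 F [-0.46  0.95 -0.33] tcp [627.7 155.7   4.1] pred [648.46023426 155.96268808]
37.3167
top [248.3 137.   95. ] [648.7 156.3   9. ] bay [-11.8   1.3]
top [257.8 124.3  93.5] [679.4 132.5   9. ] bay [ 20. -21.]
top [239.3 123.8  93.5] [681.7 177.6   9. ] bay [20.2 24.1]
scene [410.3 207.2  51.5] [682.8 176.    9. ] bay [21.3 22.6]
scene [398.8 209.9 107. ] [666.5 142.7   9. ] bay [  6.6 -11.4]
39.3
```

View pics/C.png

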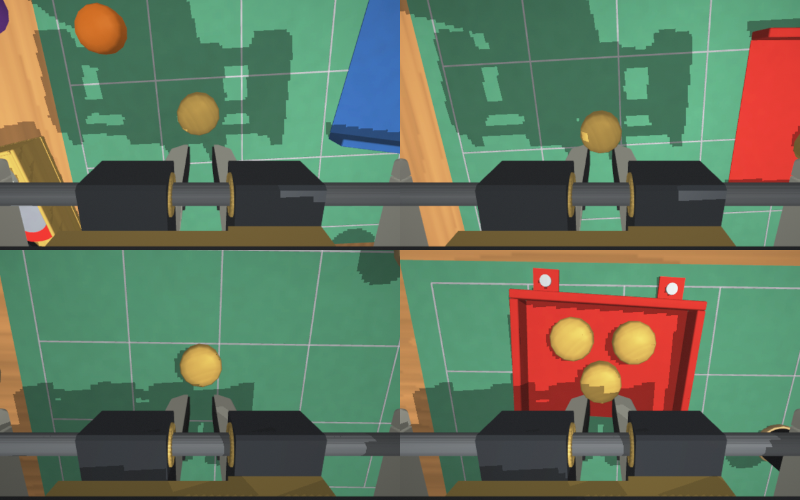

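View pics/end.png

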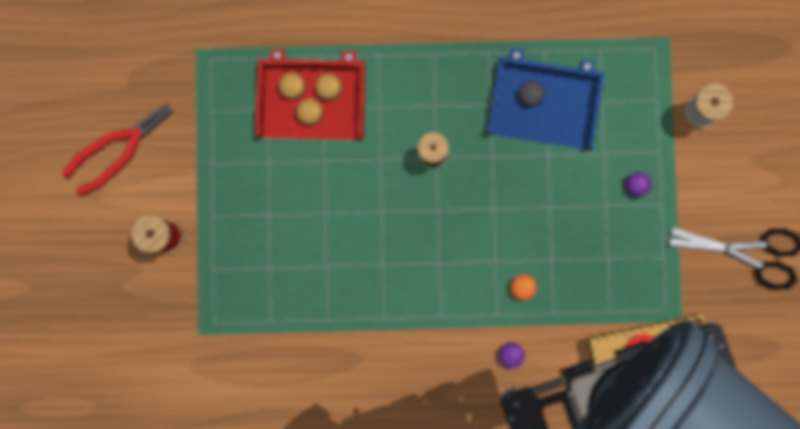

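All three dies sit inside the red bay, around pixels (291,85), (327,87) and (309,111) in the crop. The bystanders look unmoved. Handing in.

```bash
python3 - <<'E'
from bench import robot
import cv2,numpy as np
a=cv2.imread("pics/top0.png");b=robot.get_image("top")["img"]
m=(cv2.absdiff(a,b).max(2)>40).astype(np.uint8)
n,_,st,c=cv2.connectedComponentsWithStats(m)
print([(np.round(c[i]),st[i,4]) for i in range(1,n) if st[i,4]>15])
robot.hand_in()
E
```

```text
[(array([239., 124.]), np.int32(156)), (array([258., 124.]), np.int32(156)), (array([248., 137.]), np.int32(155)), (array([317., 184.]), np.int32(137)), (array([382., 200.]), np.int32(151)), (array([239., 206.]), np.int32(135)), (array([378., 337.]), np.int32(28681)), (array([442., 273.]), np.int32(29)), (array([309., 347.]), np.int32(4796)), (array([236., 337.]), np.int32(316)), (array([609., 379.]), np.int32(2269))]
the job is handed in; nothing more can be done
```

All three brass dies are in the red bay, and the job was handed in at about 39 s of the 69 s allowed; no verdict is reported. I pushed each die along the bench in the notch between the two partly open fingers, without pinching or lifting it. Force readings at the end of each push were about 1 N or less.

- **Dies:** the last top view puts them in the bay's frame at about (20, 24), (20, -21) and (-12, 1) mm, all well inside the limits. The scene camera agreed to about 2 mm on the first. It saw the other two as one merged blob, so it only confirms their average position, to about 3 mm.
- **Bystanders:** comparing the top view before and after shows changes only at the dies' old and new places and around the arm and its shadow. No bystander had visibly moved. The arm partly hid the patch tin in the final view, so I couldn't fully check it, but its visible edge looked in place and no push went near it.

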